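Shut the draught shield and tare the balance

TASK

The empty dish is on the balance and has to be tared out of the draught. With the fingertips, push the sliding glass top of the draught shield towards the front of the balance until it is fully shut; only then press the long bar key in front of the display lightly all the way down, let it spring back up and take the hand away. Press no other key, and leave the dish and the small parts beside the balance where they are.

Things in the scene. Friction and masses are not known exactly. Their poses are not given: they have to be found in the camera images.
- balance: precision balance, fixed: white housing 270 mm deep (x -135 to 135), 200 wide; origin at its footprint's centre on the bench, x to its rear, y to its left seen from the front, z up. Level key panel at the front, 46 mm high, x -126 to -85; display hood behind it rises to 60 mm; glass draught shield from x = -35 to 105, 190 wide, rim 130 mm high (137 at the side rails)
- shield_top (a joint): the sliding glass top of the draught shield, aluminium-framed: opening in m, 0 = fully shut, up to 0.08 = slid to the rear; it starts open. It slides along the balance's x axis with about 1.5 N of friction and stays where it is left, with a firm stop at 0
- top_handle (a point): centre of the black handle bar standing on the front edge of the sliding top and moving with it: 80 mm long (balance y), 10 thick (x), its upper edge 10 mm above this point, the glass 8.5 mm below it. The glass behind it is flat and free for 110 mm: fingertips set down just over it can push the bar's rear face forward (balance -x)
- tare_key (a joint): press of the long bar key (tare) in m: 0 = up, 0.006 = fully down; it takes the press from 0.003 on. It moves straight down against a spring, about 1.2 N at first, rising to 6 N fully down, and springs back
- tare_key_face (a point): centre of the upper face of the long white bar key in the middle of the key row (16 mm in x, 52 mm in y); when up its face is 55 mm above the bench and 9 mm above the panel; moves with the key
- key_round (a joint): press of the small round key in m, 0 = up, 0.006 = fully down; must not be pressed
- key_round_face (a point): centre of the upper face of the small round key, 15 mm across, 64 mm to the left (+y) of the bar key's centre
- key_square_1 (a joint): press of the inner small square key in m, 0 = up, 0.006 = fully down; must not be pressed
- key_square_1_face (a point): centre of the upper face of the inner small square key, 15 x 15 mm, 52 mm to the right (-y) of the bar key's centre
- key_square_2 (a joint): press of the outer small square key in m, 0 = up, 0.006 = fully down; must not be pressed
- key_square_2_face (a point): centre of the upper face of the outer small square key, 15 x 15 mm, 76 mm to the right (-y) of the bar key's centre
- dish_mid (a point): centre of the empty petri dish, 62 mm across, 15 mm high, loose on the round balance pan inside the shield
- gear_mid (a point): centre of the small loose steel spur gear, 33 mm across, 16 mm high over its hub, flat on the bench beside the balance (this point 5 mm above the bench)
- bushing_mid (a point): centre of the loose flanged bronze bushing, 32 mm across, 24 mm high, standing beside the balance
- vial_mid (a point): centre of the loose screw-cap sample vial, 22 mm across, 54 mm high, standing beside the balance
- tweezers_mid (a point): centre of the loose fine steel tweezers, 126 x 13 x 9 mm, lying beside the balance's front corner

How it is judged:
On the way, in this order (a step that is already met when the one before it is completed fails the run):
1. the sliding top is fully shut (value of joint shield_top below 0.003 m), for 0.1 s.
2. the bar key is pressed down by the fingers (value of joint tare_key above 0.003 m and contact force between the fingers and tare_key above 0.5 N), for 0.1 s.
At the end, for the whole second after the job is handed in: the sliding top is shut to within 3 mm, the bar key has been pressed at least 3 of its 6 mm with the top shut and is up again, and the dish (8 mm) and the parts beside the balance (10 mm) are where they were (value of joint shield_top below 0.003 m and value of joint tare_key below 0.0015 m and distance of dish_mid from where it was at the start of the episode below 0.008 m and distance of each of gear_mid, bushing_mid, vial_mid, tweezers_mid from where it was at the start of the episode below 0.01 m); the robot touches nothing.
It fails at once if the bar key is pressed while the shield is still open (value of joint tare_key above 0.002 m and value of joint shield_top above 0.004 m).
It fails at once if another key is pressed (value of joint any of key_round, key_square_1, key_square_2 above 0.0015 m).
It fails at once if the bar key is pushed harder than 20 N (contact force between the fingers and tare_key above 20 N).
It fails at once if the dish is shifted on the pan or lifted (8 mm) (distance of dish_mid from where it was at the start of the episode above 0.008 m).
It fails at once if a part beside the balance is moved or lifted (10 mm) (distance of any of gear_mid, bushing_mid, vial_mid, tweezers_mid from where it was at the start of the episode above 0.01 m).
It also fails if it takes over 42 s, if anything falls off the work surface, if the arm or the gripper's body presses on something with over 40 N, if the wrist force passes 120 N, or if a joint passes its speed limit or range.

ROBOT

A 6-joint arm with a two-finger parallel gripper is mounted at the origin on a cart in front of the work surface, level with it; the furniture and walls round the work are solid. World frame = base frame: x ahead of the robot, y to its left, z up, the work surface at z = 0. Lengths are in m, angles in rad, forces in N, time in s.
With the tool pointing down it reaches from about 0.325 to 0.9 m from the base axis. Payload 3.5 kg.
Tool frame: the origin (TCP) lies between the finger pads; the fingertips stand manip.tip_reach ahead of it and the grasp point (between the pads) lies 6 mm ahead of it (manip.tip_reach is the distance from the TCP to the fingertips, in m); z points along the fingers, y is the direction in which the jaws open and shut (so a half turn about z gives the same grasp; the last joint's range is limited). The gripper opens to 85 mm and grips with 20 to 120 N. Pads are 22 mm wide; open, the fingers measure 114 mm over their backs; the gripper's body (76 mm by 85 mm) begins 54 mm behind the grasp point. The pads swing forward as they close: fully open they stand 13 mm farther back than shut.
Start: joints at [1.059, 0.276, -0.026, 1.268, 0, 1.467], TCP at [0.248, 0.573, 0.256] pointing down, gripper open.
Joint ranges: [-3.12, 3.12], [-0.85, 1.88], [-1.08, 1.24], [-1.95, 2.15], [-1.57, 1.53], [-3.14, 3.14]. Speed limits (rad/s): [2.57, 2.57, 3.14, 3.14, 3.14, 3.14].

INTERFACE

Orientations are given as a unit quaternion [w, x, y, z].
In Python, from cell import manip gives the robot as it stands. The module is installed in compiled form; this text tells all that it offers.
- The arm moves only by the tool send_rows, never from a script. Its argument "series" is a list of rows, each a list of 3 entries, a list of its own where there are three numbers: the shift along the tool's x, y, z in units of 500 mm (1.0 is 500 mm), then the turn, a rotation vector about the tool's x, y, z in units of 30 degrees (1.0 is 30 degrees), then the closure, from -1 (fully open) to 1 (shut), so that 0 is half open. In form: [[[x, y, z], [rx, ry, rz], grip], ...]. A call has 1 to 10 rows; each row shifts and turns the commanded pose from where the row before left it, along the tool's axes as they then stand; what a row does not reach is not made up. A row lasts 1/8 s, in which the tool goes at most 62.5 mm and 10.7 degrees, less where a joint would pass 70% of its speed; a pose out of reach is approached as far as the arm can. A call with a number of a shift or a turn outside -1 to 1 is refused whole. A call with a gripper value outside its range is refused whole. The fingers move at their own pace and stop on an object; "force" is the grip in N (left out, the last holds). Time passes only in rows, so rows that do not move let the fingers close. It gives the time, the measured TCP pose, the force and the opening at its end, in the units of the state.
- manip.read_state(): the state, without advancing time (a new reading comes with each control period).
- manip.get_image(name): name is "side" or "top"; returns a dict with "img" (420x560x3 uint8, blue, green, red), "range_z" (420x560 float32, m along the optical axis (not along the pixel's ray), 0 where there is no reading), "fx", "fy", "cx", "cy" (pixels), "T" (4x4, takes a point from camera to world coordinates). Camera axes: x right, y up, looking along -z (the intrinsics and any distortion apply to the point x, -y, -z); pixel columns grow to the right and rows downward; lengths in m; the calibration is good to about 2 mm. A picture is of the moment at which its call begins.
- manip.job_done(): hands the job in, once; it reports no verdict.
The state is a dict: "time_s": time; "q": joint angles; "dq": joint speeds; "effort": joint torques, N m; "position": TCP position; "tcp_rot": TCP orientation; "force": force on the tool from outside, world axes, zero at the start; "torque": the same for the moment, N m; "opening": finger opening in m.
Only numpy, scipy, OpenCV 4.12 (cv2) and the standard library are available. Lean on these libraries where they do the work, as an engineer would, in place of code of your own. Each camera call takes 0.05 s, during which the arm holds its last target.

## Working session

There is one attempt and no reset: what is moved stays moved. The work goes in short steps, Python scripts to look and compute and a tool call to move; the robot and the scene stay as the last step left them, time stands still between calls to the robot, and variables do not carry over. Pictures are saved under pics/ and viewed, and the job is handed in when it is done.

Besides the shell and the picture viewer there is one more tool, called after "Request:" by a JSON object that holds its "fn" and its "kwargs", one argument or row to a line. send_rows: Moves the arm, as the interface text tells. Shifts and turns lie within -1 to 1; 1 stands for 500 mm of shift or 30 degrees of turn. Its arguments: {"type":"object","properties":{"series":{"type":"array"},"force":{"type":"number"}},"required":["series"]}

```bash
mkdir -p pics; python3 - <<'E'
from cell import manip
import cv2,numpy as np
s=manip.read_state(); print(s, manip.tip_reach)
for n in("side","top"):
    d=manip.get_image(n); cv2.imwrite(f"pics/{n}0.png",d["img"]); np.savez(f"{n}0.npz",**d)
    print(n,d["fx"],d["fy"],d["cx"],d["cy"],d["T"].round(3).tolist(),[k for k in d])
E
```

```text
{'time_s': 0.0, 'q': array([ 1.05858699e+00,  2.77134263e-01, -2.79342493e-02,  1.26801193e+00,
        2.76375184e-05,  1.46739574e+00]), 'dq': array([-4.06770955e-05, -5.66215789e-04,  5.48444095e-04, -1.28272334e-03,
       -1.28885105e-03,  6.46295175e-04]), 'effort': array([-1.74723675e-03, -4.45509017e+01,  2.95203674e+01,  1.64629275e-02,
       -2.65876097e-04,  6.88775863e-07]), 'position': array([0.24808014, 0.572837  , 0.25513373]), 'tcp_rot': array([-3.59175761e-04,  2.02983851e-01,  9.79181419e-01, -1.08419575e-03]), 'force': array([-0.99921536, -0.04938371, -0.25474642]), 'torque': array([ 0.02027489,  0.02069331, -0.03274054]), 'opening': 0.08551179979179128} 0.025
side 437.835751511798 437.835751511798 282.68407475588833 205.68907524227873 [[0.818, 0.363, -0.446, 0.121], [-0.575, 0.503, -0.645, -0.571], [-0.01, 0.784, 0.621, 0.625], [0.0, 0.0, 0.0, 1.0]] ['img', 'range_z', 'fx', 'fy', 'cx', 'cy', 'T']
top 418.8635864968922 418.8635864968922 280.3181633780071 204.05095493423215 [[-0.015, 0.997, -0.075, 0.432], [-1.0, -0.013, 0.018, -0.0], [0.017, 0.075, 0.997, 1.043], [0.0, 0.0, 0.0, 1.0]] ['img', 'range_z', 'fx', 'fy', 'cx', 'cy', 'T']
```

View pics/side0.png

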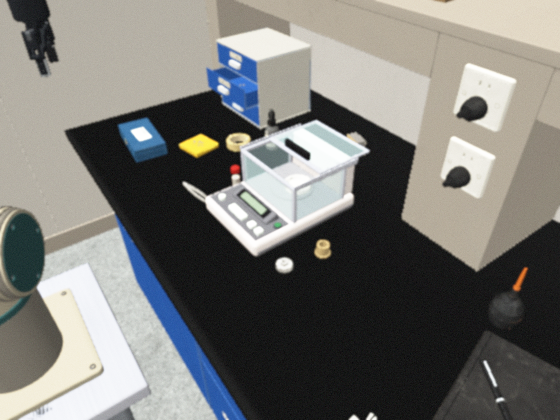

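View pics/top0.png

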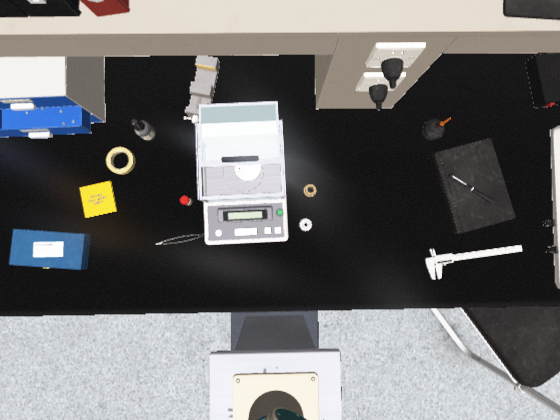

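The views show the balance near top-view (245,175), with its front facing the robot. The handle is at (240,159) and the key row is at v≈232. I'll zoom in next.

```bash
cat > h.py <<'E'
import numpy as np,cv2
def ray(d,u,v):
    p=np.array([(u-d["cx"])/d["fx"],-(v-d["cy"])/d["fy"],-1.0])
    T=d["T"]; return T[:3,3],T[:3,:3]@p
def plane(d,u,v,z):
    o,r=ray(d,u,v); return o+r*(z-o[2])/r[2]
def proj(d,P):
    T=d["T"]; c=T[:3,:3].T@(np.asarray(P)-T[:3,3]); return d["cx"]+d["fx"]*c[0]/-c[2], d["cy"]-d["fy"]*c[1]/-c[2]
def tri(d1,p1,d2,p2):
    o1,r1=ray(d1,*p1);o2,r2=ray(d2,*p2)
    t=np.linalg.lstsq(np.c_[r1,-r2],o2-o1,rcond=None)[0]
    a=o1+t[0]*r1;b=o2+t[1]*r2; return (a+b)/2,np.linalg.norm(a-b)
E
python3 - <<'E'
import numpy as np,cv2
t=np.load("top0.npz");s=np.load("side0.npz")
c=t["img"][95:250,145:320]; cv2.imwrite("pics/topc.png",cv2.resize(c,None,fx=3.8,fy=3.8,interpolation=cv2.INTER_CUBIC))
c=s["img"][100:280,180:380]; cv2.imwrite("pics/sidec.png",cv2.resize(c,None,fx=3.3,fy=3.3,interpolation=cv2.INTER_CUBIC))
E
```

```text
(no output)
```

View pics/topc.png

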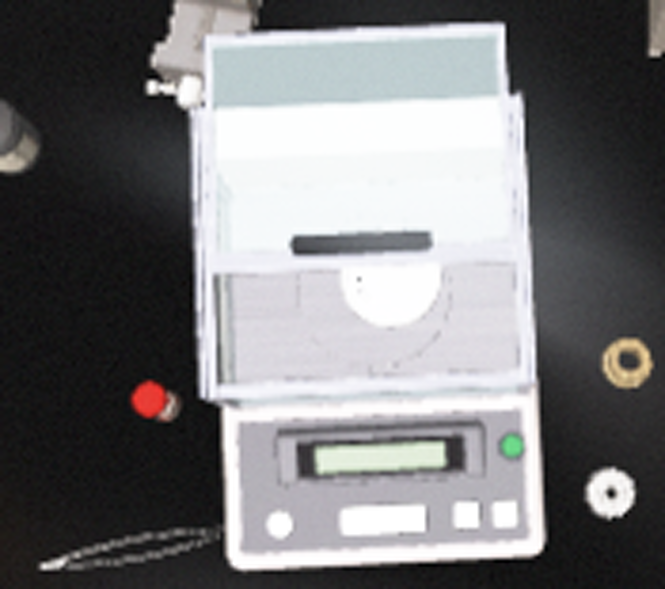

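View pics/sidec.png

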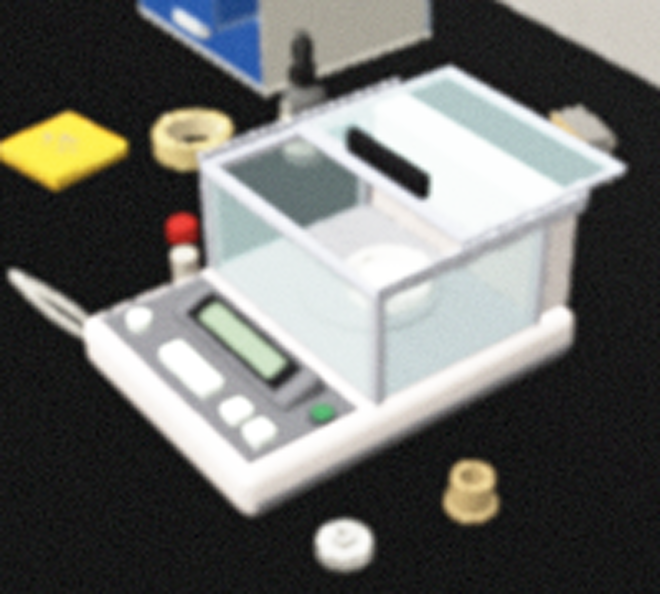

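The top crop shows the handle bar at about (361,243), the bar key at (383,520), the round key at (280,524) and the square keys at (466,515) and (504,514). I'll measure these with masks in both views.

```bash
python3 - <<'E'
import numpy as np,cv2
from h import *
t=dict(np.load("top0.npz"));s=dict(np.load("side0.npz"))
def comps(d,box,lo,hi,inv=False):
    x0,y0,x1,y1=box; g=cv2.cvtColor(d["img"],cv2.COLOR_BGR2GRAY)[y0:y1,x0:x1]
    m=((g>=lo)&(g<=hi)).astype(np.uint8); n,l,st,c=cv2.connectedComponentsWithStats(m,connectivity=4)
    return [(c[i]+[x0,y0],st[i][2:5]) for i in range(1,n) if st[i][4]>8]
o=lambda a,b,k,x0,y0:(x0+a/k,y0+b/k)
# top: keys
for nm,d,box,lo,hi in [("top keys",t,(212,225,284,238),215,255),("top handle",t,(215,150,265,168),0,110),("side keys",s,(210,185,270,240),205,255),("side handle",s,(280,133,315,163),0,110)]:
    for c,a in comps(d,box,lo,hi): print(nm,c.round(2),a,plane(d,*c,0.055).round(4),plane(d,*c,0.147).round(4))
E
```

```text
top keys [267.13 230.  ] [ 7  7 47] [0.4462 0.0139 0.055 ] [0.4449 0.0126 0.147 ]
top keys [277.34 229.93] [ 7  7 44] [ 0.446  -0.0101  0.055 ] [ 0.4447 -0.0092  0.147 ]
top keys [244.99 231.33] [ 23   8 168] [0.4438 0.066  0.055 ] [0.4427 0.0598 0.147 ]
top keys [218.18 232.59] [ 7  8 39] [0.4418 0.1289 0.055 ] [0.4409 0.1169 0.147 ]
top handle [230.15 159.02] [22  5 81] [0.6161 0.0998 0.055 ] [0.599  0.0905 0.147 ]
side keys [260.42 192.16] [ 27  23 313] [0.5178 0.0884 0.055 ] [ 0.4537 -0.0182  0.147 ]
side keys [221.36 196.13] [ 8  8 53] [0.4415 0.1258 0.055 ] [0.3897 0.0132 0.147 ]
side keys [253.21 202.66] [ 23  20 138] [0.4852 0.066  0.055 ] [ 0.4263 -0.0369  0.147 ]
side keys [228.61 220.95] [ 45  45 567] [0.4132 0.0442 0.055 ] [ 0.3659 -0.0552  0.147 ]
side keys [237.41 211.14] [ 20  18 192] [0.4435 0.0609 0.055 ] [ 0.3914 -0.0412  0.147 ]
side keys [254.49 227.17] [ 18  16 149] [ 0.4453 -0.0024  0.055 ] [ 0.3929 -0.0943  0.147 ]
side keys [264.86 237.14] [13  7 49] [ 0.446  -0.0387  0.055 ] [ 0.3935 -0.1247  0.147 ]
side handle [297.21 148.95] [ 25  21 198] [0.6911 0.1871 0.055 ] [0.599  0.0646 0.147 ]
```

```bash
python3 - <<'E'
import numpy as np,cv2
from h import *
t=dict(np.load("top0.npz"));s=dict(np.load("side0.npz"))
def pt(d,u,v):
    z=float(d["range_z"][v,u]); o,r=ray(d,u,v); return (o+r*z).round(3)
for n,u,v in [("shelf edge",245,50),("shelf",245,30),("post",340,100),("post",320,100),("cab",100,110),("glass",240,145),("glass",225,175),("rail",197,150),("handle",232,159),("handle",248,158),("front rim",240,196),("bench",160,200),("panel",230,235)]: print(n,pt(t,u,v))
for n,u,v in [("handle",297,149),("glass",320,150),("key",237,211)]: print("side",n,pt(s,u,v))
g=cv2.cvtColor(t["img"],cv2.COLOR_BGR2GRAY); print(g[153:168,216:264:3])
for nm,d,(x0,y0,x1,y1) in [("top",t,(215,150,265,168)),("side",s,(275,128,318,166))]:
    gg=cv2.cvtColor(d["img"],cv2.COLOR_BGR2GRAY)[y0:y1,x0:x1]; m=(gg<145).astype(np.uint8)
    n,l,st,c=cv2.connectedComponentsWithStats(m); 
    for i in range(1,n):
        if st[i][4]>30:
            cs,_=cv2.findContours((l==i).astype(np.uint8),0,2); r=cv2.minAreaRect(cs[0]); print(nm,c[i]+[x0,y0],st[i],np.array(r[0])+[x0,y0],r[1:])
            print([plane(d,*(c[i]+[x0,y0]),z).round(4) for z in(.145,.155)])
E
```

```text
shelf edge [0.752 0.044 0.342]
shelf [0.746 0.039 0.425]
post [ 0.753 -0.164  0.069]
post [ 0.752 -0.115  0.073]
cab [0.745 0.418 0.033]
glass [0.632 0.07  0.133]
glass [0.578 0.113 0.052]
rail [0.622 0.164 0.135]
handle [0.598 0.086 0.154]
handle [0.6   0.052 0.151]
front rim [0.52  0.071 0.131]
bench [ 0.525  0.281 -0.002]
panel [0.436 0.102 0.043]
side handle [0.597 0.062 0.149]
side glass [0.648 0.048 0.135]
side key [0.444 0.063 0.054]
[[247 248 247 247 248 248 249 248 248 249 248 248 247 248 249 248]
 [248 248 248 248 248 248 249 248 248 247 250 249 247 248 248 248]
 [248 248 249 248 249 248 240 242 233 233 237 232 224 224 237 248]
 [248 248 231 227 224 221 184 183 151 162 135 136 119 120 201 248]
 [248 248 130 106  93 100 106 112 115 120 123 123 120 121 192 249]
 [248 249  77  90  94 101 107 110 117 119 123 121 120 122 165 243]
 [249 249  81  86  90  95 101 104 108 117 120 123 116 114 156 238]
 [244 244  75  75  83  88  93  99 104 109 112 115 125 129 214 240]
 [237 237 102  69  79  91 123 127 139 163 195 197 204 206 240 239]
 [241 239 204 184 187 194 211 211 215 230 241 240 24
[... 375 characters left out ...]
195402] [  7   6  36   6 174] [239.50606537 158.64558029] ((4.7458815574646, 35.17780685424805), 87.61405944824219)
[array([0.6   , 0.0709, 0.145 ]), array([0.5982, 0.0702, 0.155 ])]
side [279.18181818 129.09090909] [ 0  0 12  4 33] [280.5 129.5] ((3.0, 11.0), 90.0)
[array([0.6197, 0.161 , 0.145 ]), array([0.6093, 0.1457, 0.155 ])]
side [296.99103139 148.86995516] [ 10  10  25  22 223] [297.07692146 148.88461304] ((31.063207626342773, 7.488452434539795), 33.690067291259766)
[array([0.6008, 0.0678, 0.145 ]), array([0.5908, 0.0545, 0.155 ])]
side [280.15463918 156.48969072] [  0  19  13  19 194] [281. 156.] ((18.0, 12.0), 90.0)
[array([0.5548, 0.0639, 0.145 ]), array([0.5457, 0.0507, 0.155 ])]
```

The measurements agree:
- **Handle:** centre about (0.599, 0.069, 0.145).
- **Glass:** z ≈ 0.1365.
- **Bar key:** (0.444, 0.065), with key spacings of 52, 76 and 63 mm, which match the given sizes.
- **Balance yaw:** about +1.7°.

The shelf face is at x ≈ 0.75, which leaves enough clearance.

Next I'll travel to above (0.63, 0.07) with the fingers shutting.

Request:
{"fn": "send_rows", "kwargs": {
  "series": [
    [[-0.069,-0.039,0],[0,0,0],1],
    [[-0.069,-0.039,0],[0,0,0],1],
    [[-0.069,-0.039,0],[0,0,0],1],
    [[-0.069,-0.039,0],[0,0,0],1],
    [[-0.069,-0.039,0],[0,0,0],1],
    [[-0.069,-0.039,0],[0,0,0],1],
    [[-0.069,-0.039,0],[0,0,0],1],
    [[-0.069,-0.039,0],[0,0,0],1]
  ]
}}

```text
time_s: 1.1
position: [0.44, 0.3194, 0.2558]
tcp_rot: [-0.0, 0.203, 0.979, -0.0]
force: [0.3, 0.1, -0.1]
opening: 0.0
```

Request:
{"fn": "send_rows", "kwargs": {
  "series": [
    [[-0.069,-0.039,0],[0,0,0],1],
    [[-0.069,-0.039,0],[0,0,0],1],
    [[-0.069,-0.039,0],[0,0,0],1],
    [[-0.069,-0.039,0],[0,0,0],1],
    [[-0.069,-0.039,0],[0,0,0],1],
    [[-0.069,-0.039,0],[0,0,0],1],
    [[-0.069,-0.039,0],[0,0,0],1],
    [[-0.069,-0.039,0],[0,0,0],1]
  ]
}}

```text
time_s: 2.1
position: [0.6312, 0.0666, 0.2556]
tcp_rot: [-0.001, 0.203, 0.979, -0.0]
force: [0.4, 0.3, -0.6]
opening: -0.0003
```

Request:
{"fn": "send_rows", "kwargs": {
  "series": [
    [[0,0,0],[0,0,-0.28],1],
    [[0,0,0],[0,0,-0.28],1],
    [[0,0,0],[0,0,-0.28],1],
    [[0,0,0],[0,0,0],1],
    [[0,0,0],[0,0,0],1]
  ]
}}

```text
time_s: 2.72
position: [0.6307, 0.0678, 0.256]
tcp_rot: [-0.0, -0.015, 1.0, 0.0]
force: [-0.3, -0.6, 0.1]
opening: -0.0003
```

```bash
python3 - <<'E'
from cell import manip
import cv2,numpy as np
s=manip.read_state(); print(s)
for n in("side","top"):
    d=manip.get_image(n); np.savez(f"{n}1.npz",**d)
    c=d["img"][60:250,170:370]
    cv2.imwrite(f"pics/{n}1.png",cv2.resize(c,None,fx=3,fy=3))
E
```

```text
{'time_s': 2.725, 'q': array([ 5.25700574e-03,  2.93512950e-01, -4.36912606e-03,  1.27352480e+00,
        1.13983733e-05, -2.37444316e-02]), 'dq': array([ 0.00266047, -0.00088184,  0.00293149, -0.00098067, -0.00016928,
       -0.00810393]), 'effort': array([-3.56250477e-02, -4.54360843e+01,  2.95711970e+01,  5.17127672e-03,
       -1.51842978e-03,  3.50994727e-03]), 'position': array([0.63073625, 0.06781974, 0.25599931]), 'tcp_rot': array([-3.05209674e-04, -1.45002081e-02,  9.99894820e-01,  8.52078086e-06]), 'force': array([-0.25046807, -0.58327079,  0.0823431 ]), 'torque': array([-0.03055675, -0.03266677,  0.00997056]), 'opening': -0.00029627450874444996}
```

View pics/side1.png

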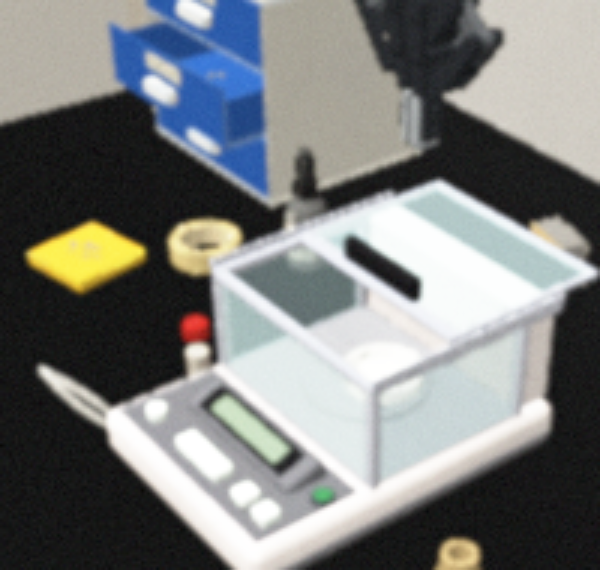

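View pics/top1.png

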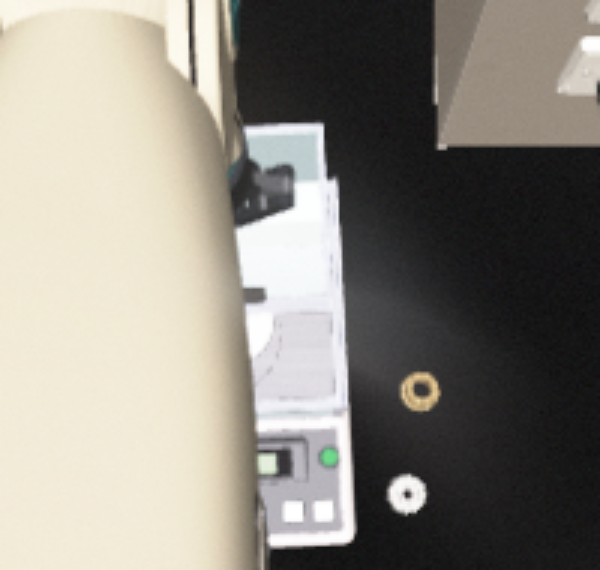

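Side view: the shut fingertips end near full-image pixel (311,108), above the glass behind the bar (298,149). In the top view the arm hides the handle. I'll lower 80 mm and check.

Request:
{"fn": "send_rows", "kwargs": {
  "series": [
    [[0,0,0.04],[0,0,0],1],
    [[0,0,0.04],[0,0,0],1],
    [[0,0,0.04],[0,0,0],1],
    [[0,0,0.03],[0,0,0],1],
    [[0,0,0.01],[0,0,0],1],
    [[0,0,0],[0,0,0],1]
  ]
}}

```text
time_s: 3.58
position: [0.631, 0.0678, 0.1763]
tcp_rot: [-0.0, -0.015, 1.0, 0.0]
force: [0.4, -0.3, 0.1]
opening: -0.0003
```

```bash
python3 - <<'E'
from cell import manip
import cv2,numpy as np
from h import *
s=manip.read_state(); print(s["position"],s["force"])
d=manip.get_image("side"); c=d["img"][90:190,240:370]
p=s["position"]
for q in [p+[dx,dy,-.025] for dx in(-.011,.011) for dy in(-.015,.015)]: print(np.round(proj(d,q),1))
cv2.imwrite("pics/side2.png",cv2.resize(c,None,fx=5,fy=5))
E
```

```text
[0.63097697 0.06783506 0.17630693] [ 0.3710014  -0.33461031  0.11437747]
[308.6 146.5]
[300.  140.7]
[316.8 143.3]
[308.2 137.6]
```

View pics/side2.png

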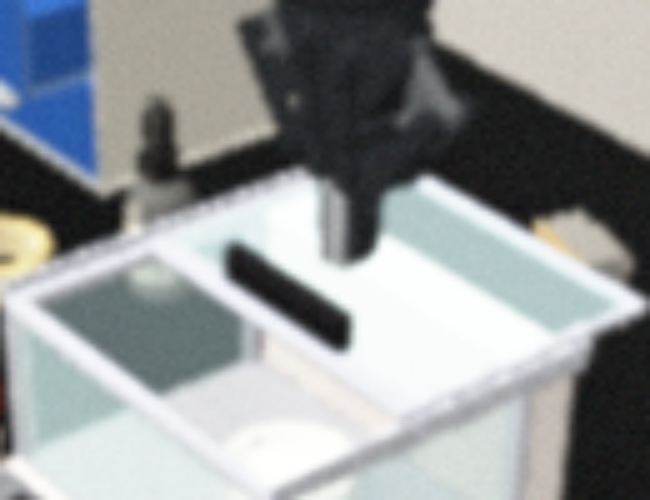

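The fingertips end at about pixel (310,143), a few millimetres above the glass and behind the bar at (298,149). The view agrees with the state to about 3 mm. I'll lower 9 mm more.

Request:
{"fn": "send_rows", "kwargs": {
  "series": [
    [[0,0,0.008],[0,0,0],1],
    [[0,0,0.006],[0,0,0],1],
    [[0,0,0.004],[0,0,0],1],
    [[0,0,0],[0,0,0],1]
  ]
}}

```text
time_s: 4.12
position: [0.6308, 0.0678, 0.1671]
tcp_rot: [-0.0, -0.015, 1.0, -0.0]
force: [0.5, 0.3, -0.0]
opening: 0.0002
```

Request:
{"fn": "send_rows", "kwargs": {
  "series": [
    [[0.01,0,0],[0,0,0],1],
    [[0.01,0,0],[0,0,0],1],
    [[0.01,0,0],[0,0,0],1],
    [[0.01,0,0],[0,0,0],1],
    [[0.01,0,0],[0,0,0],1],
    [[0.01,0,0],[0,0,0],1]
  ]
}}

```text
time_s: 4.88
position: [0.6009, 0.0668, 0.1675]
tcp_rot: [0.0, -0.016, 1.0, -0.0]
force: [3.2, 0.1, -1.6]
opening: -0.0002
```

```bash
python3 - <<'E'
from cell import manip
import cv2,numpy as np
s=manip.read_state(); print(s["position"],s["force"])
d=manip.get_image("side"); c=d["img"][90:190,240:370]
cv2.imwrite("pics/side3.png",cv2.resize(c,None,fx=5,fy=5))
E
```

```text
[0.60091461 0.06682704 0.16750309] [ 3.19376152  0.05562293 -1.58753402]
```

View pics/side3.png

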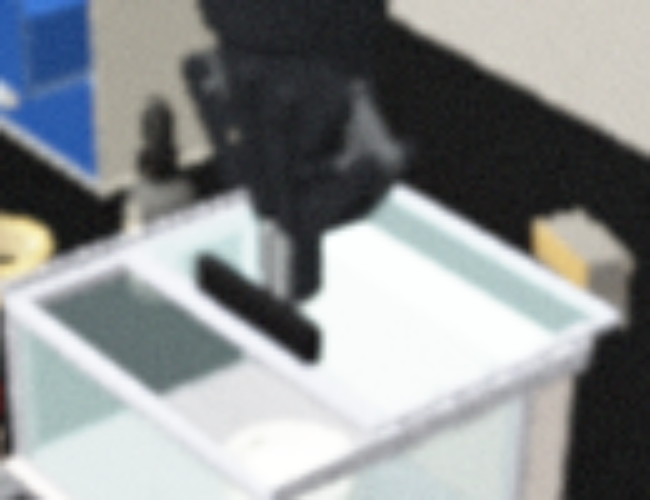

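The bar has moved forward with the fingertips behind it, so the push works at about 3 N. I'll continue.

Request:
{"fn": "send_rows", "kwargs": {
  "series": [
    [[0.01,0,0],[0,0,0],1],
    [[0.01,0,0],[0,0,0],1],
    [[0.01,0,0],[0,0,0],1],
    [[0.01,0,0],[0,0,0],1],
    [[0.01,0,0],[0,0,0],1],
    [[0.01,0,0],[0,0,0],1],
    [[0.01,0,0],[0,0,0],1],
    [[0.01,0,0],[0,0,0],1],
    [[0.01,0,0],[0,0,0],1]
  ]
}}

```text
time_s: 6.05
position: [0.5557, 0.0654, 0.1674]
tcp_rot: [0.0, -0.015, 1.0, -0.0]
force: [1.6, -0.8, 1.4]
opening: 0.0002
```

Request:
{"fn": "send_rows", "kwargs": {
  "series": [
    [[0.006,0,0],[0,0,0],1],
    [[0.006,0,0],[0,0,0],1]
  ]
}}

```text
time_s: 6.3
position: [0.5498, 0.0652, 0.1673]
tcp_rot: [0.0, -0.016, 1.0, -0.0]
force: [0.7, 0.1, 0.2]
opening: 0.0002
```

```bash
python3 - <<'E'
from cell import manip
import cv2,numpy as np
s=manip.read_state(); print(s["position"],s["force"])
d=manip.get_image("side"); c=d["img"][100:220,220:370]
cv2.imwrite("pics/side4.png",cv2.resize(c,None,fx=5,fy=5))
E
```

```text
[0.54980543 0.06524357 0.1673366 ] [0.73940872 0.12375583 0.24507802]
```

View pics/side4.png

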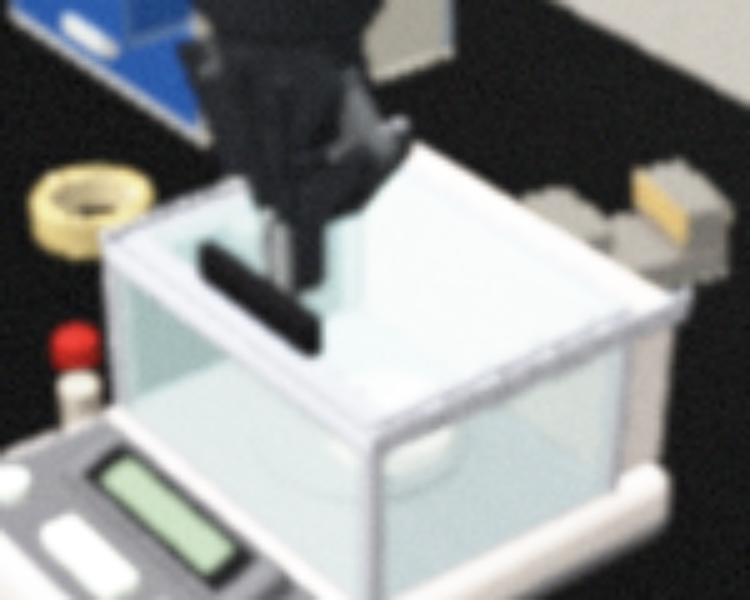

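The front edge of the glass is almost at the front rim. I'll continue in small steps until the stop shows in the force.

Request:
{"fn": "send_rows", "kwargs": {
  "series": [
    [[0.006,0,0],[0,0,0],1],
    [[0.006,0,0],[0,0,0],1],
    [[0,0,0],[0,0,0],1]
  ]
}}

```text
time_s: 6.72
position: [0.5452, 0.0652, 0.1673]
tcp_rot: [0.001, -0.016, 1.0, 0.0]
force: [6.0, -0.1, -2.5]
opening: 0.0001
```

Request:
{"fn": "send_rows", "kwargs": {
  "series": [
    [[0.005,0,0],[0,0,0],1],
    [[0.005,0,0],[0,0,0],1]
  ]
}}

```text
time_s: 6.98
position: [0.5448, 0.0651, 0.1679]
tcp_rot: [0.006, -0.015, 1.0, 0.0]
force: [17.0, 1.9, -11.3]
opening: 0.0001
```

The stop is firm: the position holds at 0.545 while the force climbs to 17 N. I'll hold briefly, back off and lift.

Request:
{"fn": "send_rows", "kwargs": {
  "series": [
    [[0,0,0],[0,0,0],1],
    [[-0.01,0,0],[0,0,0],1],
    [[-0.01,0,0],[0,0,0],1],
    [[-0.01,0,0],[0,0,0],1],
    [[0,0,-0.03],[0,0,0],1],
    [[0,0,-0.06],[0,0,0],1],
    [[0,0,-0.06],[0,0,0],1],
    [[0,0,0],[0,0,0],1]
  ]
}}

```text
time_s: 7.98
position: [0.556, 0.0654, 0.2462]
tcp_rot: [0.003, -0.016, 1.0, -0.0]
force: [0.2, -1.1, 0.5]
opening: -0.0002
```

```bash
python3 - <<'E'
from cell import manip
import cv2,numpy as np
s=manip.read_state(); print(s["position"],s["force"],s["tcp_rot"])
d=manip.get_image("side"); c=d["img"][100:250,190:370]; np.savez("side5.npz",**d)
cv2.imwrite("pics/side5.png",cv2.resize(c,None,fx=4,fy=4))
E
```

```text
[0.55595293 0.06543226 0.24621651] [ 0.19654447 -1.09021634  0.46688562] [ 3.31226173e-03 -1.55286718e-02  9.99873936e-01 -3.14650557e-05]
```

View pics/side5.png

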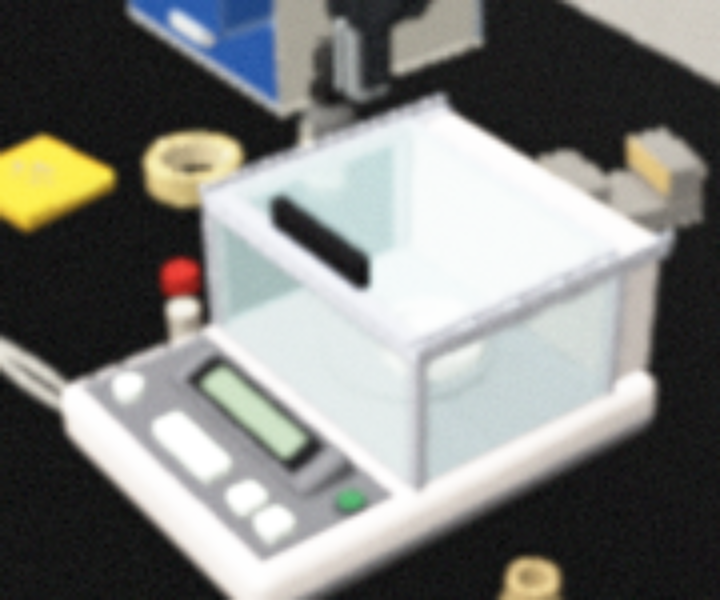

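The shield is shut: the glass front edge is flush with the front rim, and the dish is visible in place behind the glass. Next I'll move over the bar key at (0.444, 0.0645) and lower the tips to about 20 mm above it.

Request:
{"fn": "send_rows", "kwargs": {
  "series": [
    [[0.045,0.001,0],[0,0,0],1],
    [[0.045,0.001,0],[0,0,0],1],
    [[0.045,0.001,0],[0,0,0],1],
    [[0.045,0.001,0],[0,0,0],1],
    [[0.045,0.001,0],[0,0,0],1],
    [[0,0,0],[0,0,0],1]
  ]
}}

```text
time_s: 8.78
position: [0.4391, 0.0645, 0.241]
tcp_rot: [-0.002, -0.016, 1.0, 0.0]
force: [0.6, 0.2, -0.3]
opening: 0.0001
```

Request:
{"fn": "send_rows", "kwargs": {
  "series": [
    [[0,0,0.05],[0,0,0],1],
    [[0,0,0.06],[0,0,0],1],
    [[0,0,0.06],[0,0,0],1],
    [[0,0,0.06],[0,0,0],1],
    [[0,0,0.04],[0,0,0],1],
    [[0,0,0.02],[0,0,0],1],
    [[0,0,0],[0,0,0],1]
  ]
}}

```text
time_s: 9.65
position: [0.4412, 0.0644, 0.0966]
tcp_rot: [-0.001, -0.016, 1.0, 0.0]
force: [0.2, -0.4, 0.8]
opening: 0.0001
```

```bash
python3 - <<'E'
from cell import manip
import cv2,numpy as np
from h import *
s=manip.read_state(); print(s["position"],s["force"],s["tcp_rot"])
d=manip.get_image("side"); c=d["img"][100:250,190:370]
print(proj(d,s["position"]-[0,0,.025]))
cv2.imwrite("pics/side6.png",cv2.resize(c,None,fx=4,fy=4))
E
```

```text
[0.44119068 0.06438783 0.09662463] [ 0.21593116 -0.36250694  0.78690036] [-8.16652623e-04 -1.55015266e-02  9.99879510e-01  1.72134794e-05]
(np.float64(234.9624050023879), np.float64(204.38495914296686))
```

View pics/side6.png

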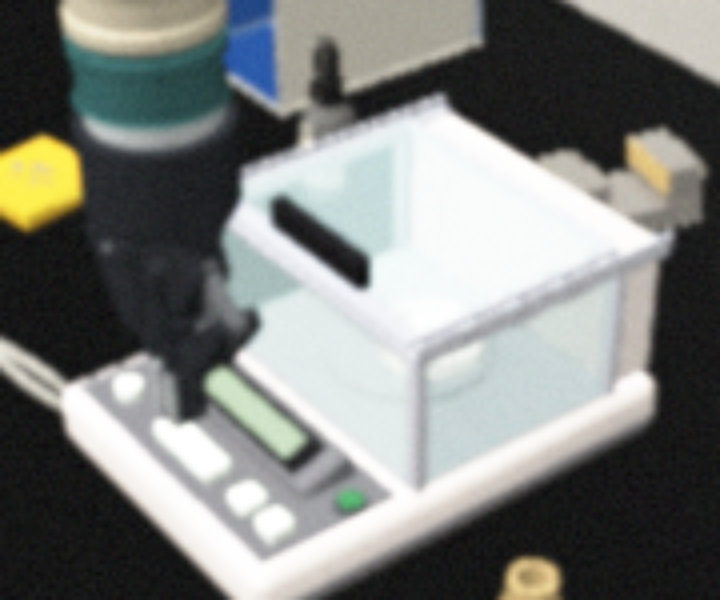

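The tips are over the bar key at pixel (237,205), clear of the hood. I'll nudge +2 mm in x, lower 13 mm, then feel for the key in 1 mm steps.

Request:
{"fn": "send_rows", "kwargs": {
  "series": [
    [[-0.004,0,0.01],[0,0,0],1],
    [[0,0,0.01],[0,0,0],1],
    [[0,0,0.006],[0,0,0],1],
    [[0,0,0],[0,0,0],1]
  ]
}}

```text
time_s: 10.2
position: [0.4431, 0.0645, 0.0841]
tcp_rot: [-0.0, -0.016, 1.0, 0.0]
force: [0.1, 0.1, 0.0]
opening: -0.0
```

Request:
{"fn": "send_rows", "kwargs": {
  "series": [
    [[0,0,0.002],[0,0,0],1],
    [[0,0,0.002],[0,0,0],1],
    [[0,0,0.002],[0,0,0],1],
    [[0,0,0],[0,0,0],1]
  ]
}}

```text
time_s: 10.7
position: [0.4434, 0.0645, 0.0812]
tcp_rot: [-0.0, -0.016, 1.0, 0.0]
force: [-0.0, 0.4, -0.6]
opening: -0.0
```

Request:
{"fn": "send_rows", "kwargs": {
  "series": [
    [[0,0,0.002],[0,0,0],1],
    [[0,0,0.002],[0,0,0],1],
    [[0,0,0],[0,0,0],1]
  ]
}}

```text
time_s: 11.08
position: [0.4436, 0.0644, 0.0794]
tcp_rot: [0.0, -0.016, 1.0, -0.0]
force: [-1.2, 0.1, 1.4]
opening: 0.0001
```

Contact shows at TCP z ≈ 0.080 as expected (key face 0.055 plus tip reach 0.025). I'll press on gently.

Request:
{"fn": "send_rows", "kwargs": {
  "series": [
    [[0,0,0.002],[0,0,0],1],
    [[0,0,0.002],[0,0,0],1],
    [[0,0,0.002],[0,0,0],1],
    [[0,0,0],[0,0,0],1]
  ]
}}

```text
time_s: 11.58
position: [0.4436, 0.0645, 0.0764]
tcp_rot: [0.0, -0.016, 1.0, 0.0]
force: [-0.9, 0.3, 4.9]
opening: 0.0
```

Request:
{"fn": "send_rows", "kwargs": {
  "series": [
    [[0,0,0.002],[0,0,0],1],
    [[0,0,0.002],[0,0,0],1],
    [[0,0,0],[0,0,0],1]
  ]
}}

```text
time_s: 11.95
position: [0.4436, 0.0645, 0.0744]
tcp_rot: [0.0, -0.016, 1.0, -0.0]
force: [-1.1, 1.2, 6.0]
opening: 0.0001
```

Request:
{"fn": "send_rows", "kwargs": {
  "series": [
    [[0,0,0.001],[0,0,0],1],
    [[0,0,0.001],[0,0,0],1],
    [[0,0,0],[0,0,0],1]
  ]
}}

```text
time_s: 12.32
position: [0.4436, 0.0645, 0.0739]
tcp_rot: [0.0, -0.016, 1.0, -0.0]
force: [-2.8, -0.3, 10.4]
opening: 0.0001
```

The key is at the bottom: 10 N and motion has stopped after about 6 mm. I'll release and retreat straight up, then back.

Request:
{"fn": "send_rows", "kwargs": {
  "series": [
    [[0,0,-0.006],[0,0,0],1],
    [[0,0,-0.01],[0,0,0],1],
    [[0,0,-0.03],[0,0,0],1],
    [[0,0,-0.06],[0,0,0],1],
    [[0,0,-0.08],[0,0,0],1],
    [[0,0,-0.08],[0,0,0],1],
    [[0,0,-0.08],[0,0,0],1],
    [[0,0,0],[0,0,0],1]
  ]
}}

```text
time_s: 13.32
position: [0.446, 0.0645, 0.2505]
tcp_rot: [0.004, -0.016, 1.0, -0.0]
force: [0.8, 1.2, -1.0]
opening: 0.0002
```

Request:
{"fn": "send_rows", "kwargs": {
  "series": [
    [[0,0.08,0],[0,0,0],1],
    [[0,0.08,0],[0,0,0],1],
    [[0,0.08,0],[0,0,0],1],
    [[0,0.08,0],[0,0,0],1],
    [[0,0.08,0],[0,0,0],1],
    [[0,0.08,0],[0,0,0],1],
    [[0,0.08,0],[0,0,0],1],
    [[0,0,0],[0,0,0],1],
    [[0,0,0],[0,0,0],1]
  ]
}}

```text
time_s: 14.45
position: [0.434, 0.3436, 0.2454]
tcp_rot: [-0.001, -0.016, 1.0, -0.001]
force: [0.6, 0.1, -0.2]
opening: -0.0002
```

```bash
python3 - <<'E'
from cell import manip
import cv2,numpy as np
from h import *
s=manip.read_state(); print(s["position"],s["force"],np.abs(s["dq"]).max())
for n,(x0,y0,x1,y1) in (("side",(180,100,380,280)),("top",(145,95,320,250))):
    d=manip.get_image(n); cv2.imwrite(f"pics/{n}7.png",cv2.resize(d["img"][y0:y1,x0:x1],None,fx=3.3,fy=3.3,interpolation=cv2.INTER_CUBIC))
    np.savez(f"{n}7.npz",**d); a=np.load(f"{n}0.npz")["img"]
    cv2.imwrite(f"pics/{n}7d.png",cv2.resize(cv2.absdiff(a,d["img"])[y0:y1,x0:x1],None,fx=3.3,fy=3.3))
E
```

```text
[0.43402928 0.34359441 0.2453515 ] [ 0.62189653  0.07813608 -0.19265726] 0.017199452824852694
```

View pics/top7.png

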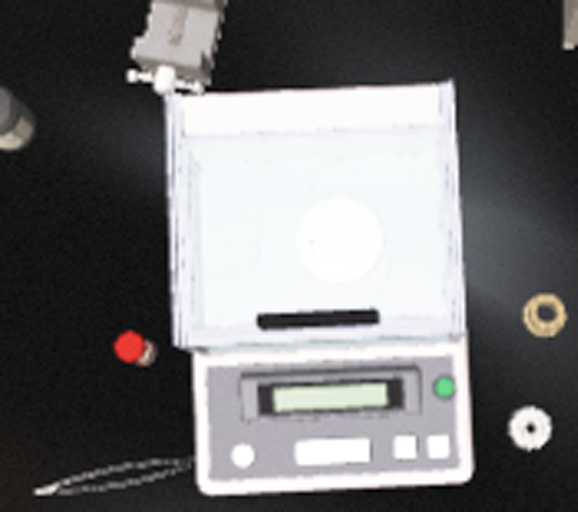

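View pics/side7d.png

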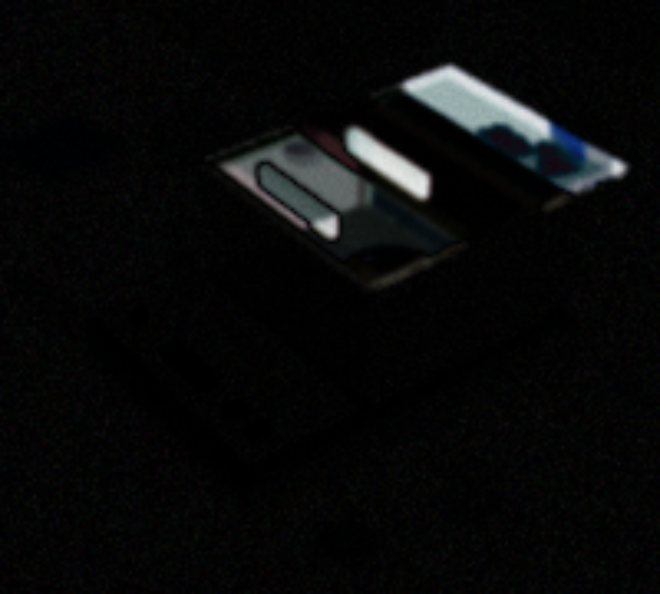

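View pics/top7d.png

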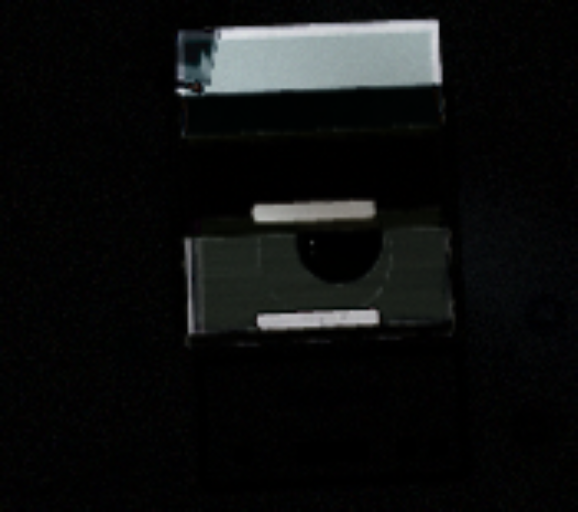

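The final pictures show the top flush at the front and rear. The difference images show change only at the sliding top; the keys, dish and loose parts are unchanged.

```bash
python3 -c "
from cell import manip
print(manip.job_done())"
```

```text
the job is handed in; nothing more can be done
None
```

The shield top is shut, and the bar key was then pressed fully down and released. I handed the job in after about 14.5 s of the 42 s allowed; it gave no verdict.

- **Shield top:** I pushed the handle bar forward with the shut fingertips until it hit a firm stop at TCP x ≈ 0.545. The force rose to 17 N there with no further movement. The last pictures show the top flush at front and rear.
- **Bar key:** I felt contact at TCP z ≈ 0.080, as expected, and pressed about 6 mm. The force was 6 N near the bottom and 10.4 N at the stop, under the 20 N limit.
- **Last checks:** Comparing pictures from before and after shows changes only at the sliding top and its handle. The bar key is back up, and the other keys, the dish and the loose parts look unmoved. The hand is well clear, about 0.28 m to the side.
- **Small disagreements:** The side view put the fingertips about 3 mm off the predicted position while lowering. The arm also drifted a few millimetres on the way to the key, and I corrected that before pressing.

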